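# Wake the reader, then hold the contact thermometer on the dish's spot

## Robot

A 6-joint arm with a two-finger parallel gripper is mounted at the origin on the work surface. World frame = base frame: x ahead of the robot, y to its left, z up, the work surface at z = 0. Lengths are in m, angles in degrees, forces in N, time in s.
With the tool pointing down it reaches from about 0.25 to 0.725 m from the base axis. Payload 9.7 kg.
Tool frame: the origin (TCP) lies at the very end of the fingers, on their centre line; the grasp point (between the pads) lies tcp_to_grasp behind it (tcp_to_grasp is the distance from the TCP to the grasp point, in m); z points along the fingers, y is the direction in which the jaws open and shut (so a half turn about z gives the same grasp; the last joint's range is limited). The gripper opens to 85 mm and grips with 20 to 120 N. Pads are 22 mm wide; open, the fingers measure 114 mm over their backs; the gripper's body (76 mm by 85 mm) begins 54 mm behind the grasp point. The pads swing forward as they close: fully open they stand 13 mm farther back than shut.
Start: joints at [70.417, 4.979, 10.078, 95.1, 0, 90], TCP at [0.184, 0.518, 0.197] pointing down, gripper open.
Joint ranges: [-179.16, 179.16], [-48.56, 103.87], [-65.8, 70.77], [-126.05, 130.52], [-82.76, 87.17], [-180, 180]. Speed limits (degrees/s): [127.2, 127.2, 147.25, 180, 180, 180].

## Interface

Orientations are given as [roll, pitch, yaw] about the fixed x, y, z axes, in that order (R = Rz(yaw) Ry(pitch) Rx(roll)).
In Python, from workcell import * gives the robot as it stands. The module is installed in compiled form; this text tells all that it offers.
- The arm moves only by the shell command python3 -m pendant 'ROWS' [FORCE]. ROWS is JSON, a list of rows, each a list of 3 entries, a list of its own where there are three numbers: the opening in per cent of the stroke, from 0 (shut) to 100 (fully open), then the shift along the world's x, y, z in mm, then the turn, a rotation vector about the world's x, y, z in degrees. A call has 1 to 20 rows; each row is the pose to reach, as a shift and turn from the pose measured when the call began; what a row does not reach only later rows make up. A row lasts 1/8 s, in which the tool goes at most 62.5 mm and 10.7 degrees, less where a joint would pass 70% of its speed; a pose out of reach is approached as far as the arm can. A call with a gripper value outside its range is refused whole. The fingers move at their own pace and stop on an object; FORCE is the grip in N (left out, the last holds). Time passes only in rows, so rows that repeat a pose let the fingers close. It gives the time, the measured TCP pose, the force and the opening at its end, in the units of the state.
- get_obs(): the state, without advancing time (a new reading comes with each control period).
- camera(name): name is "scene" or "top" or "wrist"; returns a dict with "img" (384x512x3 uint8, red, green, blue), "fx", "fy", "cx", "cy" (pixels), "cam_to_world" (4x4, takes a point from camera to world coordinates); the wrist camera has in their place "T_tool_cam" (4x4, takes a point from camera to tool coordinates, whose origin is the TCP and whose axes are the flange's). Camera axes: x right, y down, z forward; pixel columns grow to the right and rows downward; lengths in m; the calibration is good to about 2 mm. The wrist camera is an equidistant fisheye: a pixel r from the principal point sees the ray r / f radians off the axis. A picture is of the moment at which its call begins: read the wrist's pose just before it. There is no depth.
- job_done(): hands the job in, once; it reports no verdict.
Trained networks look in a picture, given as the dict that the camera call returned (one of the last four; its "shot" number tells which), for a name from the list of things; names that differ only in an ending like _2 or _b are one class to them, and where a whole thing is asked for, a point or a joint stands for the part that bears it (a point fixed in the world has none). Each returns a list of dicts, best first, with "confidence" (0 to 1); they miss things now and then, are a little off and sometimes report something else, mostly with a low value. They report only what shows in the picture. A call takes as long as a camera call. They do not tell look-alikes from the thing itself.
- regions_of(picture, label): "region" (384x512 bool, what is visible of it).
- pinpoint(picture, label): "position" ([x, y, z] in m, in world coordinates, good to about 4 mm: a listed point, or the origin of a listed thing).
The state is a dict: "time": time; "q": joint angles; "qd": joint speeds; "joint_efforts": joint torques, N m; "ee_pos": TCP position; "tcp_rot": TCP orientation; "wrist_force": force on the tool from outside, world axes, zero at the start; "torque": the same for the moment, N m; "opening": finger opening in m.
Only numpy, scipy, OpenCV 4.12 (cv2) and the standard library are available. Lean on these libraries where they do the work, as an engineer would, in place of code of your own. Each camera call takes 0.05 s, during which the arm holds its last target. There are 200 camera calls.

## Task

First push the orange plunger of the thermometer reader all the way down and let it spring back up; then take the red contact thermometer out of its leaning stand and hold it upright with its sprung tip on the dark spot in the turquoise dish, pressing gently so that the tip is pushed about half-way in. Do not shift the dish or disturb the other things on the counter. Finish while still holding the thermometer there: do not let go or put it down.

Things in the scene. Friction and masses are not known exactly. Their poses are not given: they have to be found in the camera images.
- reader: white reader box fixed to the counter, 110 (its x) x 80 (its y) x 45 mm high, with a dark screen on its +x half and a grey ring (46 mm across, top at 50.5 mm) around the orange plunger on its -x half; origin at the centre of its underside, z up
- plunger_top (a point): centre of the top face of the orange plunger, a round vertical button 34 mm in diameter; about 72 mm above the counter when up; 24 mm from the reader's origin towards the reader's -x; the point moves with the plunger
- plunger (a joint): how far the plunger is pressed, m: 0 up, 0.012 fully down (a hard stop, still 10 mm proud of the ring). It is pushed straight down; spring 1 N at the start of the stroke rising to 4 N at its end, and it returns by itself
- stand: stand fixed to the counter: black base plate 120 (x) x 90 (y) x 10 mm, from x -50 to +70 mm, and a grey leaning socket block 42 x 42 mm, 45 mm long. Origin on the counter under the socket's mouth, z up. The socket axis leans 0.35 rad (20 deg) from vertical, upper end towards the stand's -x (roughly to the robot)
- socket (a point): centre of the socket's mouth, 75 mm above the counter, on the leaning axis; its axes are the stand's; the bore is 13 mm square, 45 mm deep and open at the bottom
- probe: contact thermometer, about 0.12 kg, leaning in the socket, collar on the rim. Origin: centre of the collar's underside; z along its axis up the handle. Upwards: steel collar 38 mm across, 6 mm thick, then red round handle 26 mm across up to 98 mm. Downwards: stem 10 mm across to 40 mm, then brass sprung tip 7 mm across to 60 mm. To free it draw it 60 mm or more along the leaning axis
- tip_end (a point): the rounded end of the brass sprung tip, 60 mm below the thermometer's origin along its axis when the tip is out; moves with the tip
- tip (a joint): how far the sprung tip is pushed into the stem along the thermometer's axis, m: 0 fully out, 0.014 fully in (a hard stop). Spring 0.5 N at first touch, rising by 0.25 N per mm to 4 N fully in; half-way is 0.007 (2.25 N)
- dish: turquoise plastic dish, round, loose, about 0.3 kg: 164 mm across the rim, 34 mm high, flat inner floor about 110 mm across and 5 mm above the counter; origin at the centre of its underside, z up
- spot (a point): centre of the dark round spot, 24 mm in diameter, in the middle of the dish's inner floor, 5 mm above the counter, z up
- bowl: stainless bowl, loose, 170 mm across the rim, 65 mm high, origin at the centre of its underside; a bystander
- canister: glass canister with a wooden lid and knob, loose, 94 mm across, 152 mm high, origin at the centre of its underside; a bystander
- spoon: bamboo spoon lying flat, about 190 mm long, 9 mm thick, origin on its underside, bowl of the spoon towards its x; a bystander
- fork: steel fork lying flat, about 190 mm long, 4 mm thick, origin on its underside, tines towards its x; a bystander
- salt: small amber jar with a steel cap, loose, 48 mm across, 85 mm high, origin at the centre of its underside; a bystander
- mug: blue mug, loose, 80 mm across, 90 mm high, origin at the centre of its underside, handle at its +y; a bystander
Things that resemble listed ones, but are neither listed nor needed, are in the scene too. What is shaped like the stand but green or purple is not meant.

How it is judged:
By the outcome, as a careful person would: the job done as asked, in the order asked, and still so for the second after the job is handed in, while the arm keeps its last pose, push and grip.
It also fails if it takes over 54 s, if anything falls off the work surface, if the arm or the gripper's body presses on something with over 40 N, if the wrist force passes 120 N, or if a joint passes its speed limit or range.

## Working session

There is one attempt and no reset: what is moved stays moved. The work goes in short steps, Python scripts to look and compute and a shell command to move; the robot and the scene stay as the last step left them, time stands still between calls to the robot, and variables do not carry over. Pictures are saved under pics/ and viewed, about 8 in all and at most 12, crops included, and the job is handed in when it is done.

```bash
mkdir -p pics
cat > h.py <<'E'
from workcell import *
import numpy as np, cv2
def save(p,n,crop=None,s=1):
    im=p["img"][...,::-1]
    if crop: a,b,c,d=crop; im=im[b:d,a:c]
    cv2.imwrite("pics/"+n,cv2.resize(im,None,fx=s,fy=s,interpolation=cv2.INTER_CUBIC))
def proj(p,X):
    T=np.linalg.inv(p["cam_to_world"]); c=T[:3,:3]@np.array(X)+T[:3,3]
    return (p["fx"]*c[0]/c[2]+p["cx"],p["fy"]*c[1]/c[2]+p["cy"])
def onplane(p,u,v,z):
    T=np.array(p["cam_to_world"]); d=T[:3,:3]@np.array([(u-p["cx"])/p["fx"],(v-p["cy"])/p["fy"],1]); o=T[:3,3]
    return o+d*(z-o[2])/d[2]
E
python3 - <<'E'
from h import *
o=get_obs(); print({k:np.round(v,3) for k,v in o.items()})
a=camera("scene"); b=camera("top")
cv2.imwrite("pics/a.png",cv2.resize(np.vstack([a["img"],b["img"]])[...,::-1],(800,1200))[:600])
save(a,"scene.png",s=1.5);save(b,"top.png",s=1.5)
for n in ["reader","plunger_top","stand","socket","probe","tip_end","dish","spot","bowl","canister","salt","mug","spoon","fork"]:
  for c,p in(("s",a),("t",b)):
    for d in pinpoint(p,n)[:3]:
        print(n,c,np.round(d["position"],3),round(d["confidence"],2),np.round(proj(p,d["position"])))
E
```

```text
{'time': np.float64(0.0), 'q': array([7.0417e+01, 5.0100e+00, 1.0033e+01, 9.5100e+01, 1.0000e-03,
       9.0002e+01]), 'qd': array([-0.008,  0.055,  0.019,  0.127,  0.067, -0.115]), 'joint_efforts': array([ 3.0000e-03, -5.2039e+01,  4.6480e+01,  1.6000e-02,  0.0000e+00,
        0.0000e+00]), 'ee_pos': array([0.184, 0.518, 0.196]), 'tcp_rot': array([-1.79922e+02, -1.00000e-03,  1.60415e+02]), 'wrist_force': array([-0.753, -0.015,  0.206]), 'torque': array([-0.001,  0.032, -0.011]), 'opening': np.float64(0.086)}
reader s [ 0.495 -0.082  0.002] 0.67 [228. 200.]
reader s [0.543 0.268 0.   ] 0.55 [280. 292.]
reader t [ 0.494 -0.08  -0.002] 0.79 [288. 185.]
plunger_top s [ 0.491  0.077 -0.   ] 0.69 [256. 233.]
plunger_top s [ 0.472 -0.072  0.069] 0.61 [235. 184.]
plunger_top t [ 0.47  -0.075  0.072] 0.57 [288. 191.]
stand s [ 0.298 -0.184 -0.004] 0.73 [260. 162.]
stand s [ 0.162 -0.326 -0.002] 0.73 [269. 130.]
stand s [0.494 0.074 0.   ] 0.62 [254. 232.]
stand t [0.304 0.188 0.001] 0.84 [206. 245.]
stand t [ 0.168 -0.328  0.001] 0.81 [367. 286.]
stand t [ 0.222  0.405 -0.   ] 0.69 [140. 27
[... 507 characters left out ...]
176.]
spot t [ 0.552 -0.244  0.002] 0.75 [339. 166.]
spot t [ 0.739 -0.243  0.   ] 0.51 [337. 109.]
bowl s [0.544 0.269 0.002] 0.8 [280. 291.]
canister s [ 0.774  0.021 -0.   ] 0.98 [159. 264.]
canister s [ 0.561  0.45  -0.003] 0.61 [320. 358.]
canister t [0.77  0.025 0.004] 0.72 [255. 101.]
salt s [ 0.561  0.454 -0.001] 0.59 [321. 359.]
salt t [0.561 0.447 0.002] 0.69 [127. 167.]
mug s [ 0.572 -0.439 -0.001] 0.61 [162. 149.]
mug t [ 0.569 -0.441 -0.003] 0.84 [399. 160.]
mug t [0.491 0.079 0.074] 0.6 [237. 185.]
spoon s [0.755 0.235 0.001] 0.85 [200. 324.]
spoon t [0.752 0.234 0.003] 0.55 [191. 108.]
fork s [ 0.743 -0.246 -0.002] 0.7 [136. 199.]
fork t [ 0.742 -0.242  0.001] 0.84 [337. 108.]
```

View pics/scene.png

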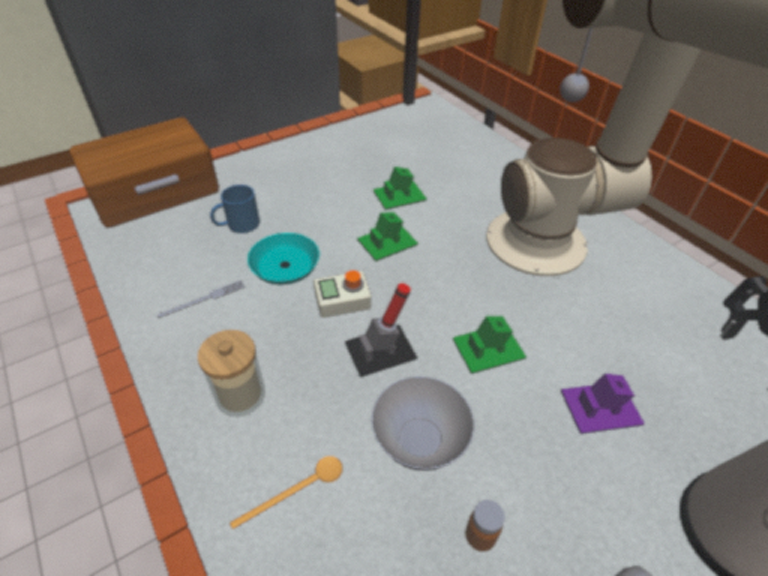

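View pics/top.png

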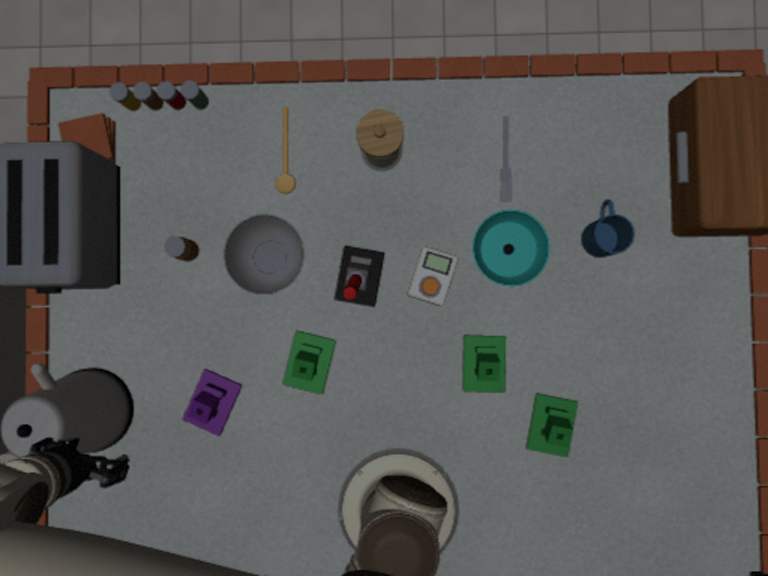

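The views agree. Candidates, in 768x576 top-view pixels:
- **Stand:** the one to use is black and grey with the red probe (358,275). The look-alikes are green at (310,362), (484,364), (552,425) and purple at (212,402).
- **Plunger:** the only orange plunger is at (430,286).
- **Dish:** the only turquoise dish is at (510,248), with its spot at (509,249).

The kettle is beside the gripper on its +y side.

```bash
cat > m.py <<'E'
from h import *
from scipy.optimize import least_squares
import workcell
print("t2g",getattr(workcell,"tcp_to_grasp",None),[n for n in dir(workcell) if n[0]!="_"])
a=camera("scene"); b=camera("top")
def big(m):
    n,l,s,c=cv2.connectedComponentsWithStats(m.astype(np.uint8)); i=1+np.argmax(s[1:,4]); return l==i,c[i]
def near(p,X,r):
    m=np.zeros((384,512),bool);u,v=map(int,proj(p,X));m[max(v-r,0):v+r,max(u-r,0):u+r]=1;return m
obs=[]
for p in(a,b):
    h=cv2.cvtColor(p["img"],cv2.COLOR_RGB2HSV); H,S,V=h[...,0],h[...,1],h[...,2]
    m,c=big(((H<5)|(H>174))&(S>150)&near(p,[.47,.08,.12],35))
    ys,xs=np.nonzero(m); ev=np.linalg.eigh(np.cov(xs,ys))[1][:,1]
    obs.append((p,c,ev)); print("red",m.sum(),c,ev)
    m,c=big((H>6)&(H<18)&(S>140)&near(p,[.471,-.073,.07],12)); print("orange",m.sum(),c,np.round(onplane(p,*c,.069),4))
    m,c=big((V<70)&near(p,[.55,-.245,.005],9)); print("spot",m.sum(),c,np.round(onplane(p,*c,.005),4))
def res(q):
    x,y,w=q; R=np.array([-np.sin(.35)*np.cos(w),-np.sin(.35)*np.sin(w),np.cos(.35)]); r=[]
    for p,c,ev in obs:
        lo,hi=[np.array(proj(p,np.array([x,y,.075])+R*k)) for k in(.006,.098)]
        r+=list((lo+hi)/2-c); d=(hi-lo)/np.linalg.norm(hi-lo); r.append(10*(d[0]*ev[1]-d[1]*ev[0]))
    return r
s=least_squares(res,[.488,.078,-.15]); print("socket",s.x[:2],"yaw",np.degrees(s.x[2]),np.round(s.fun,2))
save(b,"crop.png",(200,130,380,230),4)
E
python3 m.py
```

```text
t2g 0.0187 ['PlanningError', 'camera', 'get_obs', 'job_done', 'pinpoint', 'regions_of', 'tcp_to_grasp']
red 101 [261.75247525 206.24752475] [-0.45370936  0.89114971]
orange 85 [234.89411765 185.50588235] [ 0.4749 -0.0666  0.069 ]
spot 8 [189.5 176. ] [ 0.5512 -0.245   0.005 ]
red 133 [234.42105263 191.47368421] [-0.39891561  0.91698764]
orange 87 [286.47126437 190.44827586] [ 0.4732 -0.0705  0.069 ]
spot 41 [338.73170732 165.90243902] [ 0.5526 -0.2435  0.005 ]
socket [0.49370827 0.08262237] yaw -9.686631391150215 [ 1.31 -1.65 -0.28 -0.36 -1.88 -0.05]
```

View pics/crop.png

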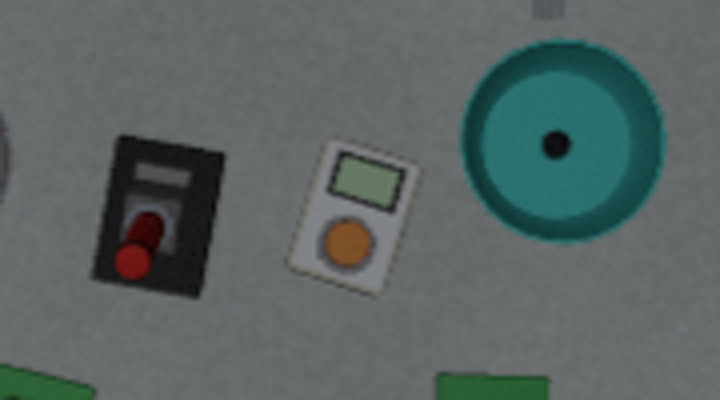

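The crop shows the red probe in the black stand at (140,245), the orange plunger at (347,243) and the dish spot at (556,145). All three match the description. I'll move above the plunger with the fingers shut.

```bash
python3 -m pendant '[[0,[0,0,50],[0,0,0]],[0,[20,-40,70],[0,0,0]],[0,[45,-95,70],[0,0,0]],[0,[70,-145,70],[0,0,0]],[0,[95,-195,70],[0,0,0]],[0,[120,-245,70],[0,0,0]],[0,[145,-295,70],[0,0,0]],[0,[170,-345,70],[0,0,0]],[0,[195,-395,70],[0,0,0]],[0,[220,-445,70],[0,0,0]],[0,[245,-500,60],[0,0,0]],[0,[268,-545,40],[0,0,0]],[0,[288,-590,0],[0,0,0]],[0,[288,-590,-40],[0,0,0]],[0,[288,-590,-85],[0,0,0]],[0,[288,-590,-85],[0,0,0]],[0,[288,-590,-85],[0,0,0]]]' 40
python3 - <<'E'
from h import *
o=get_obs(); print(np.round(o["q"],1),np.round(o["ee_pos"],4),np.round(o["wrist_force"],2))
w=camera("wrist"); print({k:np.round(v,3) for k,v in w.items() if k!="img"}); s=camera("scene")
cv2.imwrite("pics/w1.png",np.vstack([w["img"][:,:,::-1],s["img"][100:300,:,::-1]]))
E
```

```text
time: 3.72
ee_pos: [0.473, -0.0718, 0.1141]
tcp_rot: [180.0, 0.1, 160.4]
wrist_force: [-1.0, 0.9, 0.6]
opening: 0.0002
[-8.6 -5.8 -9.8 85.9 -0.  10.9] [ 0.473  -0.0718  0.1141] [-0.96  0.91  0.57]
{'fx': np.float64(297.319), 'fy': np.float64(297.319), 'cx': np.float64(250.972), 'cy': np.float64(188.173), 'T_tool_cam': array([[-0.001, -0.966, -0.257,  0.066],
       [ 1.   , -0.001,  0.001,  0.001],
       [-0.001, -0.257,  0.966, -0.177],
       [ 0.   ,  0.   ,  0.   ,  1.   ]]), 'shot': np.int64(5)}
```

View pics/w1.png

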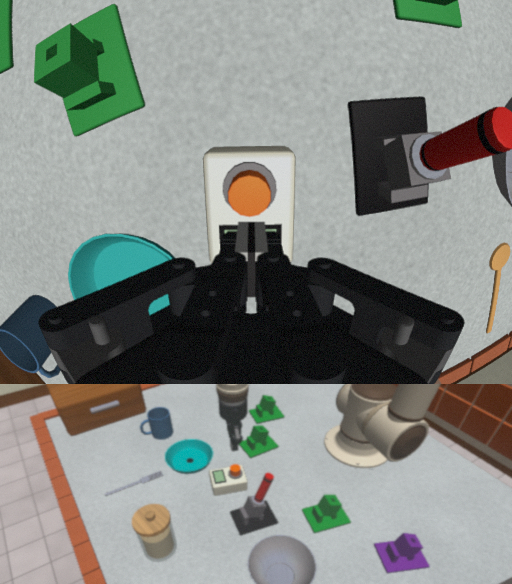

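The wrist view shows the plunger at (249,196), the socket at (430,155) and the handle end at (497,130). I'll turn these into positions.

```bash
cat >> h.py <<'E'
from scipy.spatial.transform import Rotation as Ro
def wproj(w,o,X):
    Rt=Ro.from_euler("xyz",o["tcp_rot"],degrees=True).as_matrix(); T=w["T_tool_cam"]
    c=T[:3,:3].T@(Rt.T@(np.array(X)-o["ee_pos"])-T[:3,3]); t=np.arctan2(np.hypot(*c[:2]),c[2]); n=np.hypot(*c[:2])
    return np.array([w["cx"]+w["fx"]*t*c[0]/n,w["cy"]+w["fx"]*t*c[1]/n])
def wplane(w,o,u,v,z):
    Rt=Ro.from_euler("xyz",o["tcp_rot"],degrees=True).as_matrix(); T=w["T_tool_cam"]
    a=np.array([u-w["cx"],v-w["cy"]])/w["fx"]; t=np.linalg.norm(a)
    d=Rt@T[:3,:3]@np.r_[np.sin(t)*a/t,np.cos(t)]; O=o["ee_pos"]+Rt@T[:3,3]
    return O+d*(z-O[2])/d[2]
E
python3 - <<'E'
from h import *
o=get_obs(); w=camera("wrist")
h=cv2.cvtColor(w["img"],cv2.COLOR_RGB2HSV); m=((h[...,0]>6)&(h[...,0]<18)&(h[...,1]>140)); m[:150]=0;m[260:]=0;m[:,:200]=0;m[:,300:]=0
ys,xs=np.nonzero(m); print("orange",m.sum(),xs.mean(),ys.mean(),xs.min(),xs.max(),ys.min(),ys.max())
print("top from max row/ col extents",np.round(wplane(w,o,(xs.min()+xs.max())/2,ys.max()-21,.072),4))
for z in(.072,): print(np.round([wplane(w,o,249,196,z)],4))
m=((h[...,0]<5)|(h[...,0]>174))&(h[...,1]>150); m[:90]=0;m[190:]=0;m[:,:400]=0
ys,xs=np.nonzero(m); ev=np.linalg.eigh(np.cov(xs,ys))[1][:,1]; print("red",xs.mean(),ys.mean(),ev)
for q in((.488,.0785),(.4935,.0825),(.491,.0805)):
  for yw in(-10,):
    r=np.radians(yw); a=np.array([-np.sin(.35)*np.cos(r),-np.sin(.35)*np.sin(r),np.cos(.35)])
    print(q,[np.round(wproj(w,o,np.array([*q,.075])+a*k),1) for k in(0,.006,.05,.098)])
for n in("socket","probe","plunger_top","spot"):
    for d in pinpoint(w,n)[:2]: print(n,np.round(d["position"],4),round(d["confidence"],2))
save(w,"w2.png",(340,80,512,230),4)
E
```

```text
orange 1518 248.77404479578394 192.33926218708828 224 271 169 259
top from max row/ col extents [ 0.5053 -0.0852  0.072 ]
[[ 0.4723 -0.0721  0.072 ]]
red 469.7309941520468 139.52826510721246 [-0.91912277  0.39397122]
(0.488, 0.0785) [array([426.2, 154.8]), array([429.7, 153.4]), array([459.8, 141.6]), array([504.9, 123.3])]
(0.4935, 0.0825) [array([431. , 159.5]), array([434.5, 158.3]), array([464.9, 147.6]), array([510.2, 131.1])]
(0.491, 0.0805) [array([428.6, 157.4]), array([432.1, 156.2]), array([462.5, 145. ]), array([507.7, 127.7])]
socket [ 0.2985 -0.1871  0.0787] 0.75
probe [0.4904 0.0761 0.0759] 0.62
plunger_top [ 0.4714 -0.0752  0.074 ] 0.7
spot [0.4917 0.075  0.0766] 0.4
```

View pics/w2.png

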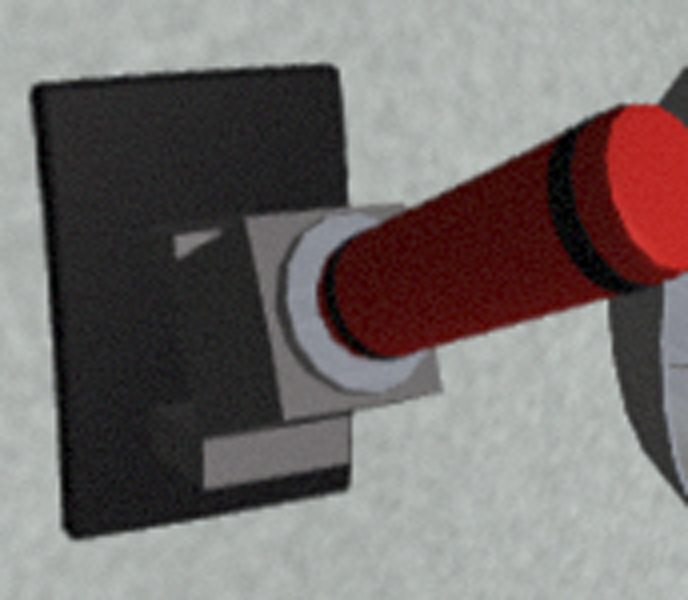

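```bash
python3 -m pendant '[[0,[0,-1,-30],[0,0,0]],[0,[0,-1,-40],[0,0,0]],[0,[0,-1,-46],[0,0,0]],[0,[0,-1,-52],[0,0,0]],[0,[0,-1,-52],[0,0,0]]]'
```

```text
time: 4.7
ee_pos: [0.4728, -0.0728, 0.0609]
tcp_rot: [180.0, 0.1, 160.4]
wrist_force: [-0.3, 0.8, 0.4]
opening: -0.0
```

```bash
python3 -m pendant '[[0,[0,0,-2],[0,0,0]],[0,[0,0,-2],[0,0,0]]]'
python3 - <<'E'
from h import *
o=get_obs(); print(o["ee_pos"],o["wrist_force"]); a=camera("scene"); w=camera("wrist")
cv2.imwrite("pics/p1.png",np.hstack([cv2.resize(a["img"][150:230,190:270],(400,400),interpolation=cv2.INTER_CUBIC),cv2.resize(w["img"][100:300,150:350],(400,400))])[...,::-1])
E
```

```text
time: 4.95
ee_pos: [0.4728, -0.0728, 0.0591]
tcp_rot: [180.0, 0.1, 160.4]
wrist_force: [-0.3, -0.2, -0.4]
opening: 0.0001
[ 0.4728393  -0.07278998  0.05906103] [-0.30531426 -0.22466375 -0.43334401]
```

View pics/p1.png

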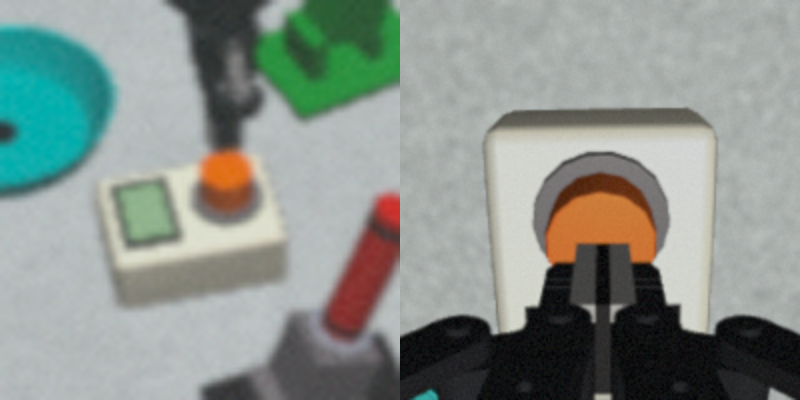

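Run:
```python
from h import *
o=get_obs(); a=camera("scene"); w=camera("wrist"); b=camera("top")
P=o["ee_pos"]; print("tcp wrist px",wproj(w,o,P),"scene px",proj(a,P),"crop",(np.array(proj(a,P))-[190,150])*5)
for p,z in((a,.072),(a,.060)): print("plunger guess crop",z,(np.array(proj(p,[.472,-.073,z]))-[190,150])*5)
for pic in(a,w,b):
  for d in pinpoint(pic,"plunger_top")[:2]: print(np.round(d["position"],4),round(d["confidence"],2))
  for d in pinpoint(pic,"reader")[:1]: print("reader",np.round(d["position"],4),round(d["confidence"],2))
print(np.round(o["q"],2), np.round(o["joint_efforts"],1))
```

```text
tcp wrist px [249.76888324 216.71049237] scene px (np.float64(234.52302230100798), np.float64(186.31970971681486)) crop [222.61511151 181.59854858]
plunger guess crop 0.072 [223.10349394 166.16383703]
plunger guess crop 0.06 [223.58221869 179.85220016]
[ 0.4714 -0.0718  0.0714] 0.68
reader [ 4.953e-01 -8.430e-02 -1.000e-04] 0.72
[ 0.473  -0.0736  0.0736] 0.97
reader [ 0.4919 -0.0782  0.0049] 0.92
[ 0.5533 -0.2424  0.0036] 0.2
[ -8.75  -5.37 -15.49  79.79  -0.    10.82] [  0.  -40.8  46.8  -0.   -0.    0. ]
```

The fingertips still sit about 10 mm above where the TCP is reported, and the plunger isn't pressed yet. I'll go down in small steps, watching the force.

```bash
python3 -m pendant '[[0,[0,0,-4],[0,0,0]],[0,[0,0,-4],[0,0,0]]]'; python3 -m pendant '[[0,[0,0,-4],[0,0,0]],[0,[0,0,-4],[0,0,0]]]';  python3 -m pendant '[[0,[0,0,-3],[0,0,0]],[0,[0,0,-3],[0,0,0]]]'
```

```text
time: 5.75
ee_pos: [0.4725, -0.0727, 0.0544]
tcp_rot: [180.0, 0.0, 160.4]
wrist_force: [-0.8, 0.7, -0.4]
opening: 0.0003
time: 6.0
ee_pos: [0.4722, -0.0727, 0.05]
tcp_rot: [-180.0, -0.0, 160.4]
wrist_force: [0.0, -0.3, -0.1]
opening: 0.0001
time: 6.25
ee_pos: [0.472, -0.0727, 0.0467]
tcp_rot: [-180.0, -0.0, 160.4]
wrist_force: [-0.2, -0.6, 0.6]
opening: -0.0001
```

Run:
```python
from h import *
o=get_obs(); a=camera("scene"); w=camera("wrist")
print(o["ee_pos"],o["wrist_force"],(np.array(proj(a,o["ee_pos"]))-[190,140])*5,(wproj(w,o,o["ee_pos"])-[150,100])*2)
for pic in(a,w):
  for d in pinpoint(pic,"plunger_top")[:1]: print(np.round(d["position"],4),round(d["confidence"],2))
cv2.imwrite("pics/p2.png",np.hstack([cv2.resize(a["img"][140:220,190:270],(400,400),interpolation=cv2.INTER_CUBIC),cv2.resize(w["img"][100:300,150:350],(400,400))])[...,::-1])
```

```text
[ 0.4720499  -0.07267201  0.04665854] [-0.2128286  -0.55738103  0.58495466] [224.30604414 245.16254302] [199.53689185 233.42345037]
[ 0.4705 -0.0701  0.0712] 0.58
[ 0.4728 -0.0725  0.0726] 0.89
```

View pics/p2.png

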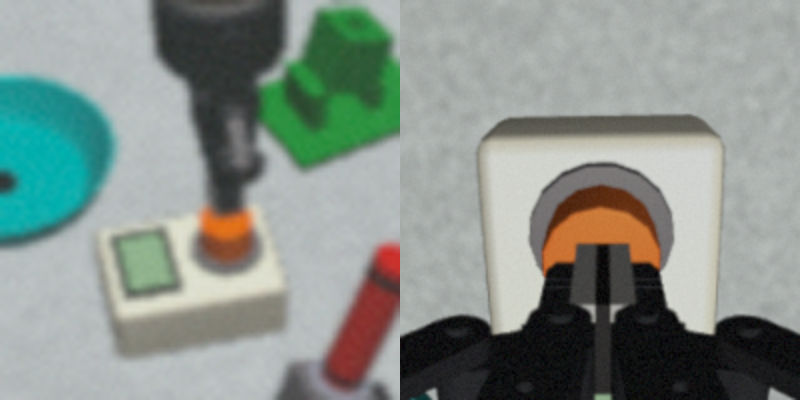

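The scene view shows the fingertips still just above the plunger top, which is still up. I'll keep stepping down until I see force.

```bash
for i in 1 2; do :; done; python3 -m pendant '[[0,[0,0,-4],[0,0,0]],[0,[0,0,-4],[0,0,0]]]'; python3 -m pendant '[[0,[0,0,-4],[0,0,0]],[0,[0,0,-4],[0,0,0]]]'
```

```text
time: 6.7
ee_pos: [0.472, -0.0727, 0.0427]
tcp_rot: [-180.0, -0.0, 160.4]
wrist_force: [-0.2, 0.3, -0.5]
opening: -0.0
time: 6.95
ee_pos: [0.4719, -0.0726, 0.0383]
tcp_rot: [-180.0, -0.1, 160.4]
wrist_force: [-0.2, 0.5, 0.4]
opening: -0.0003
```

```bash
python3 -m pendant '[[0,[0,0,-4],[0,0,0]],[0,[0,0,-4],[0,0,0]]]'
python3 - <<'E'
from h import *
o=get_obs(); print(o["ee_pos"],o["wrist_force"],np.round(o["q"],2))
a=camera("scene");w=camera("wrist")
for pic in(a,w):
  for d in pinpoint(pic,"plunger_top")[:1]: print(np.round(d["position"],4),round(d["confidence"],2))
E
```

```text
time: 7.2
ee_pos: [0.472, -0.0727, 0.0341]
tcp_rot: [-180.0, -0.1, 160.4]
wrist_force: [0.3, -0.2, 1.9]
opening: -0.0002
[ 0.47198625 -0.07265311  0.03413537] [ 0.25206891 -0.1506001   1.94269494] [ -8.75  -4.88 -17.81  77.12   0.    10.82]
[ 0.4711 -0.0724  0.0644] 0.6
```

Contact is made at reported z of about 0.038, with the plunger partly pressed. I'll continue to the hard stop.

```bash
python3 -m pendant '[[0,[0,0,-5],[0,0,0]],[0,[0,0,-5],[0,0,0]]]'; python3 -m pendant '[[0,[0,0,-4],[0,0,0]],[0,[0,0,-4],[0,0,0]]]'
```

```text
time: 7.65
ee_pos: [0.4721, -0.0727, 0.0292]
tcp_rot: [-180.0, -0.0, 160.4]
wrist_force: [0.7, 0.1, 3.1]
opening: -0.0004
time: 7.9
ee_pos: [0.4722, -0.0727, 0.0261]
tcp_rot: [180.0, 0.0, 160.4]
wrist_force: [-3.7, -0.1, 12.4]
opening: 0.0
```

The force jumped from 3.1 to 12.4 N at reported z of 0.026, so that is the hard stop, 12 mm below contact. I'll lift off, check the spring-back and work out the tilted pre-grasp.

```bash
python3 -m pendant '[[0,[0,0,10],[0,0,0]],[0,[0,0,50],[0,0,0]],[50,[0,0,100],[0,0,0]],[100,[-15,0,150],[0,0,0]],[100,[-20,0,150],[0,0,0]]]'
cat > t.py <<'E'
from h import *
S=np.array([.488,.079,.075]); w=np.radians(-9.7); a=np.array([-np.sin(.35)*np.cos(w),-np.sin(.35)*np.sin(w),np.cos(.35)])
y=np.array([-np.sin(w),np.cos(w),0]); z=-a; Rg=np.c_[np.cross(y,z),y,z]
E
python3 - <<'E'
from t import *
o=get_obs(); R0=Ro.from_euler("xyz",o["tcp_rot"],degrees=True)
print(np.round(o["ee_pos"],4),o["tcp_rot"],"rotvec",np.round((Ro.from_matrix(Rg)*R0.inv()).as_rotvec(degrees=True),1))
for k in(.1,.06,.03,.017): print(k,np.round((S+a*k-o["ee_pos"])*1e3,1))
s=camera("scene")
for pic in(s,camera("wrist")):
  for d in pinpoint(pic,"plunger_top")[:1]: print(np.round(d["position"],4),round(d["confidence"],2))
E
```

```text
time: 8.52
ee_pos: [0.4532, -0.0729, 0.1799]
tcp_rot: [179.9, 0.3, 160.4]
wrist_force: [0.6, -0.3, -0.9]
opening: 0.0544
[ 0.4532 -0.0729  0.1799] [179.93996927   0.31955561 160.42271141] rotvec [ -5.1 -19.1   9.8]
0.1 [  1.  157.7 -11. ]
0.06 [ 14.5 155.4 -48.6]
0.03 [ 24.7 153.7 -76.8]
0.017 [ 29.1 152.9 -89. ]
[ 0.4694 -0.0705  0.0694] 0.67
[ 0.4725 -0.0759  0.0716] 0.93
```

The plunger is back up at 0.070–0.072. I'll go to the tilted pre-grasp.

```bash
python3 -m pendant '[[100,[0,30,25],[-0.5,-2,1]],[100,[0,75,25],[-2,-7,4]],[100,[0,120,20],[-3,-12,7]],[100,[0,150,10],[-5,-17,9]],[100,[1,158,0],[-5.1,-19.1,9.8]],[100,[1,158,-11],[-5.1,-19.1,9.8]],[100,[1,158,-11],[-5.1,-19.1,9.8]],[100,[1,158,-11],[-5.1,-19.1,9.8]]]'
python3 - <<'E'
from t import *
o=get_obs(); print(np.round(o["ee_pos"],4),o["tcp_rot"],np.round(o["q"],1),"axis k",(o["ee_pos"]-S)@a,"tilt err",np.degrees(np.arccos(-Ro.from_euler("xyz",o["tcp_rot"],degrees=True).as_matrix()[:,2]@a)))
w=camera("wrist"); s=camera("scene")
print("wrist handle", [np.round(wproj(w,o,S+a*k)) for k in(0,.006,.098)], "scene tcp", proj(s,o["ee_pos"]),"handle", [np.round(proj(s,S+a*k)) for k in(0,.098)])
cv2.imwrite("pics/g1.png",np.hstack([cv2.resize(s["img"][140:260,200:320],(384,384),interpolation=cv2.INTER_CUBIC),w["img"][:,60:440]])[...,::-1])
E
```

```text
time: 9.72
ee_pos: [0.4532, 0.0848, 0.1638]
tcp_rot: [-179.8, 19.6, 170.3]
wrist_force: [-0.3, -0.6, 1.0]
opening: 0.0857
[0.4532 0.0848 0.1638] [-179.8487889    19.59562191  170.26691419] [ 16.6 -27.8 -24.   76.2  -8.7  25. ] axis k 0.09550299000032654 tilt err 0.48589554594476725
wrist handle [array([250., 185.]), array([250., 186.]), array([250., 222.])] scene tcp (np.float64(270.3730939245354), np.float64(191.28590157440664)) handle [array([258., 217.]), array([270., 191.])]
```

View pics/g1.png

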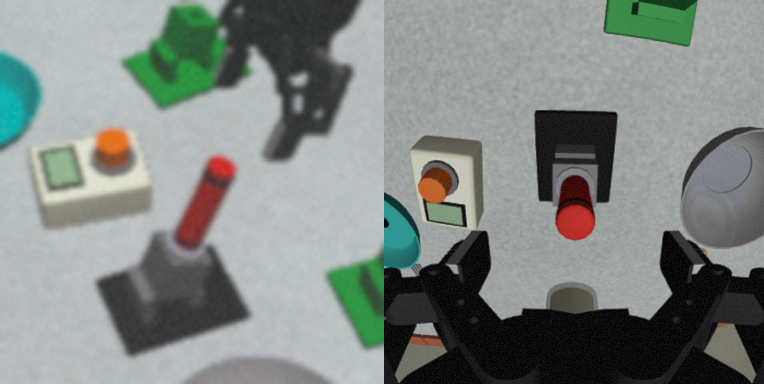

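The wrist view shows the handle base at (251,182) and its top at (251,222), against predictions of (250,186) and (250,222), so the tool is well aligned. I'll descend along the axis with the jaws open.

```bash
python3 -m pendant '[[100,[8,-1,-20],[0,0,0]],[100,[16,-3,-40],[0,0,0]],[100,[24,-4,-60],[0,0,0]],[100,[30,-5,-77],[0,0,0]],[100,[30,-5,-77],[0,0,0]]]'
python3 - <<'E'
from t import *
o=get_obs(); print("axis k",(o["ee_pos"]-S)@a,"lat",o["ee_pos"]-S-a*((o["ee_pos"]-S)@a))
w=camera("wrist"); s=camera("scene")
cv2.imwrite("pics/g2.png",np.hstack([cv2.resize(s["img"][140:260,200:320],(384,384),interpolation=cv2.INTER_CUBIC),w["img"][:,60:440]])[...,::-1])
E
```

```text
time: 10.45
ee_pos: [0.4828, 0.0793, 0.0859]
tcp_rot: [-179.8, 19.5, 170.2]
wrist_force: [0.6, 0.5, -0.2]
opening: 0.0854
axis k 0.012026344373464186 lat [-0.00109565 -0.00037589 -0.00037111]
```

View pics/g2.png

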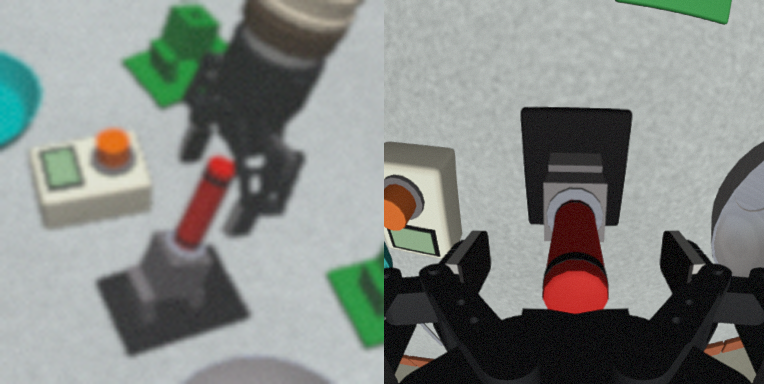

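The jaws straddle the handle symmetrically in the wrist view: pads at columns 487 and 663, handle at 575. The tips are about 60 mm up the handle. I'll close.

```bash
python3 -m pendant '[[0,[0,0,0],[0,0,0]],[0,[0,0,0],[0,0,0]],[0,[0,0,0],[0,0,0]],[0,[0,0,0],[0,0,0]],[0,[0,0,0],[0,0,0]],[0,[0,0,0],[0,0,0]]]' 60
```

```text
time: 11.3
ee_pos: [0.4835, 0.0796, 0.0882]
tcp_rot: [-179.9, 19.7, 170.2]
wrist_force: [-3.5, -0.1, 5.3]
opening: 0.0247
```

It's gripped at 24.7 mm on the 26 mm handle. I'll draw it out along the axis.

```bash
python3 -m pendant '[[0,[-3,0.5,9],[0,0,0]],[0,[-8.5,1.5,23.5],[0,0,0]],[0,[-15,2.6,42],[0,0,0]],[0,[-22,3.7,61],[0,0,0]],[0,[-29,5,80],[0,0,0]],[0,[-34,6,94],[0,0,0]],[0,[-34,6,130],[0,0,0]],[0,[-34,6,130],[0,0,0]]]'
python3 - <<'E'
from t import *
o=get_obs(); R0=Ro.from_euler("xyz",o["tcp_rot"],degrees=True); print(np.round(o["ee_pos"],4),np.round(o["q"],1),o["opening"],o["wrist_force"])
for yw in(170,150,130): print(yw,np.round((Ro.from_euler("xyz",[180,0,yw],degrees=True)*R0.inv()).as_rotvec(degrees=True),1))
s=camera("scene"); t=camera("top"); w=camera("wrist")
cv2.imwrite("pics/l1.png",np.hstack([cv2.resize(s["img"][90:250,190:350],(400,400),interpolation=cv2.INTER_CUBIC),cv2.resize(w["img"][:,60:440],(400,400))])[...,::-1])
for n in("probe","tip_end","spot"):
  for pic in(s,t,w):
    for d in pinpoint(pic,n)[:2]: print(n,np.round(d["position"],4),round(d["confidence"],2))
E
```

```text
time: 12.3
ee_pos: [0.4504, 0.0861, 0.2214]
tcp_rot: [-180.0, 19.9, 170.2]
wrist_force: [0.2, 0.6, -0.8]
opening: 0.0245
[0.4504 0.0861 0.2214] [ 16.9 -26.9 -17.1  82.   -8.8  25.4] 0.02453855430915111 [ 0.1596665   0.61068579 -0.82151892]
170 [ 3.4 19.6 -0.2]
150 [  6.8  18.8 -20. ]
130 [ 10.1  17.6 -39.8]
probe [0.4564 0.0854 0.2044] 0.84
probe [ 0.5585  0.4508 -0.0021] 0.34
probe [0.4575 0.085  0.2029] 0.69
probe [ 0.5696 -0.4422  0.0009] 0.56
tip_end [ 0.5509 -0.2437  0.0051] 0.34
tip_end [0.4891 0.0781 0.0745] 0.33
tip_end [0.4577 0.0842 0.2076] 0.54
spot [ 0.5462 -0.2436  0.0063] 0.67
spot [0.4881 0.0783 0.0756] 0.39
spot [ 0.554  -0.2432  0.0048] 0.89
spot [ 0.5488 -0.2409 -0.0051] 0.69
spot [ 0.5499 -0.248   0.0065] 0.66
spot [ 0.5678 -0.4408  0.0016] 0.21
```

View pics/l1.png

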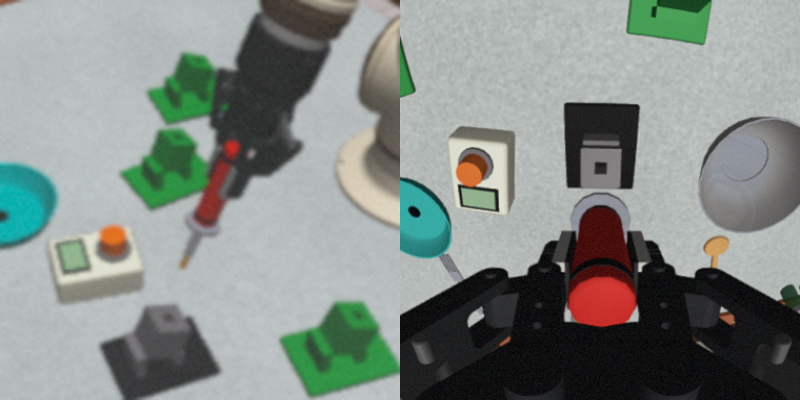

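The probe is free and held: in the left panel the tip is at (183,265) and the socket is empty. I'll turn it upright and carry it above the dish.

```bash
python3 -m pendant '[[0,[5,-10,5],[0.5,3,0]],[0,[15,-45,5],[1,6,0]],[0,[25,-85,5],[1.5,9,0]],[0,[38,-125,5],[2,12,0]],[0,[50,-165,5],[2.6,15,0]],[0,[62,-205,5],[3,17.5,-0.1]],[0,[75,-245,5],[3.4,19.6,-0.2]],[0,[87,-285,0],[3.4,19.6,-0.2]],[0,[97,-315,-10],[3.4,19.6,-0.2]],[0,[101,-330,-20],[3.4,19.6,-0.2]],[0,[101,-330,-40],[3.4,19.6,-0.2]],[0,[101,-330,-55],[3.4,19.6,-0.2]],[0,[101,-330,-55],[3.4,19.6,-0.2]]]'
cat > c.py <<'E'
from h import *
import sys
o=get_obs(); P=o["ee_pos"]; print(np.round(P,4),np.round(o["q"],1),np.round(o["tcp_rot"],2))
Rt=Ro.from_euler("xyz",o["tcp_rot"],degrees=True).as_matrix(); z=Rt[:,2]
print("model origin",np.round(P+z*.0147,4),"tip",np.round(P+z*.0747,4))
s=camera("scene"); t=camera("top"); w=camera("wrist")
print("crop px: tip",(np.array(proj(s,P+z*.0747))-[150,110])*5,"handle top",(np.array(proj(s,P+z*(.0147-.098)))-[150,110])*5,"spot",(np.array(proj(s,[.551,-.244,.005]))-[150,110])*5)
for n in("probe","tip_end","spot","dish"):
  for pic in(s,t,w):
    for d in pinpoint(pic,n)[:1]: print(n,np.round(d["position"],4),round(d["confidence"],2))
save(s,sys.argv[1],(150,110,250,200),5)
cv2.imwrite("pics/"+sys.argv[1],np.hstack([cv2.resize(s["img"][110:210,150:230],(400,500),interpolation=cv2.INTER_CUBIC),cv2.resize(w["img"][60:360,130:370],(400,500))])[...,::-1])
E
python3 c.py d1.png
```

```text
time: 14.52
ee_pos: [0.5499, -0.2436, 0.1619]
tcp_rot: [-179.9, -0.3, 170.1]
wrist_force: [0.4, 0.3, -1.4]
opening: 0.0248
[ 0.5499 -0.2436  0.1619] [-23.8  11.9  13.9  92.3  -0.2 -13.9] [-179.88   -0.35  170.06]
model origin [ 0.5498 -0.2436  0.1472] tip [ 0.5494 -0.2437  0.0872]
crop px: tip [186.09052389 238.69831463] handle top [151.57618027  33.72972338] spot [198.4561145  330.76669863]
probe [ 0.549  -0.2422  0.1427] 0.69
probe [ 0.5501 -0.2451  0.1468] 0.46
probe [ 0.5536 -0.2464  0.1507] 0.68
tip_end [ 0.5493 -0.2435 -0.0018] 0.31
spot [ 0.5472 -0.2437  0.001 ] 0.78
spot [ 0.5501 -0.2427  0.0074] 0.72
spot [ 0.5486 -0.2485  0.0084] 0.61
dish [ 0.5531 -0.2477 -0.0013] 0.56
dish [ 0.5517 -0.2464 -0.0013] 0.87
dish [ 0.5509 -0.2468 -0.0076] 0.92
```

View pics/d1.png

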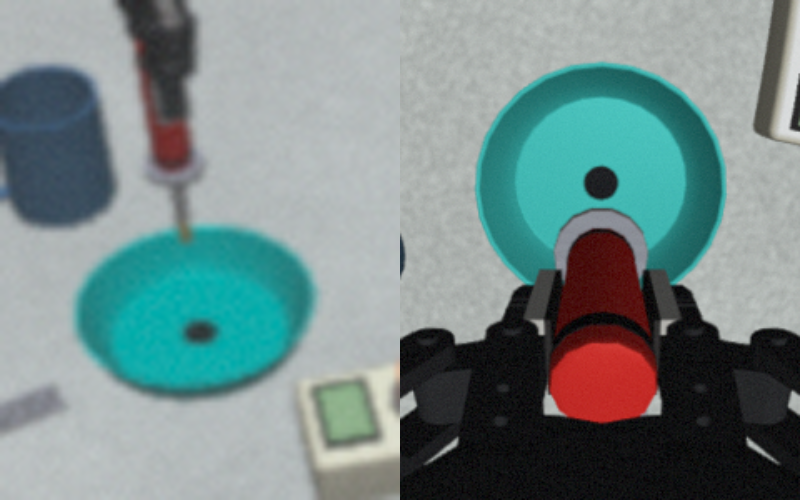

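The tip appears at (187,240), predicted (186,239), and the spot at (200,332), predicted (198,331), so the model is good to about 1 mm. I'll descend to just above the floor and take the force baseline.

```bash
python3 -m pendant '[[0,[1,-1,-15],[0,0.3,0]],[0,[1,-1,-35],[0,0.3,0]],[0,[1,-1,-55],[0,0.3,0]],[0,[1,-1,-68],[0,0.3,0]],[0,[1,-1,-76],[0,0.3,0]],[0,[1,-1,-76],[0,0.3,0]],[0,[1,-1,-76],[0,0.3,0]]]'
cat > f.py <<'E'
from h import *
F=[];P=[]
for i in range(14): o=get_obs(); F.append(o["wrist_force"]); P.append(o["ee_pos"]); c=camera("scene")
print("F",np.round(np.mean(F,0),2),"+-",np.round(np.std(F,0)/14**.5,2),"P",np.round(np.mean(P,0),4),np.round(o["tcp_rot"],2),o["opening"],o["time"])
E
python3 f.py
```

```text
time: 16.15
ee_pos: [0.5518, -0.2456, 0.0877]
tcp_rot: [-179.8, -0.5, 170.0]
wrist_force: [0.3, -0.4, -0.8]
opening: 0.0249
F [ 0.27  0.17 -1.47] +- [0.07 0.16 0.16] P [ 0.5516 -0.2455  0.0873] [-179.8    -0.53  170.03] 0.02474529893719479 16.8
```

```bash
python3 -m pendant '[[0,[0,0.5,-4],[0,-0.5,0]],[0,[0,0.5,-8],[0,-0.5,0]],[0,[0,0.5,-11],[0,-0.5,0]],[0,[0,0.5,-11],[0,-0.5,0]]]'; python3 f.py
```

```text
time: 17.35
ee_pos: [0.5514, -0.2449, 0.0758]
tcp_rot: [-179.9, -0.1, 170.0]
wrist_force: [0.5, -0.2, -0.1]
opening: 0.0249
F [-0.07 -0.02  0.04] +- [0.12 0.17 0.11] P [ 0.5515 -0.2449  0.0761] [-1.7989e+02 -4.0000e-02  1.7003e+02] 0.024993977617931346 18.0
```

A force rise of 1.51 N means the tip is about 4 mm in, with contact at z = 0.080, as the geometry predicted. I need 3 mm more.

```bash
python3 -m pendant '[[0,[0,0,-1.5],[0,0,0]],[0,[0,0,-3],[0,0,0]],[0,[0,0,-3],[0,0,0]],[0,[0,0,-3],[0,0,0]]]'; python3 f.py; python3 c.py d2.png
```

```text
time: 18.55
ee_pos: [0.5515, -0.2449, 0.073]
tcp_rot: [-179.9, -0.0, 170.0]
wrist_force: [-1.7, -0.1, 0.8]
opening: 0.0246
F [-0.32 -0.02  0.84] +- [0.18 0.1  0.13] P [ 0.5515 -0.2449  0.073 ] [-1.7989e+02 -4.0000e-02  1.7003e+02] 0.024464339496060052 19.2
[ 0.5515 -0.2449  0.073 ] [-23.9  11.6   3.8  82.2  -0.1 -13.9] [-1.7989e+02 -4.0000e-02  1.7003e+02]
model origin [ 0.5514 -0.2449  0.0583] tip [ 0.5514 -0.2451 -0.0017]
crop px: tip [198.42185732 337.11477079] handle top [168.5552565 154.2568064] spot [198.4561145  330.76669863]
probe [ 0.5494 -0.2434  0.0536] 0.55
probe [ 0.5525 -0.2473  0.0573] 0.46
probe [ 0.553  -0.2437  0.0585] 0.59
tip_end [ 0.5546 -0.2464  0.0579] 0.58
spot [ 0.5514 -0.2422  0.006 ] 0.6
spot [ 0.5523 -0.2464  0.0045] 0.97
spot [ 0.5507 -0.248   0.0081] 0.71
dish [ 0.5499 -0.2478 -0.0013] 0.66
dish [ 0.5516 -0.2456 -0.0016] 0.7
dish [ 0.551  -0.2501 -0.0029] 0.57
```

View pics/d2.png

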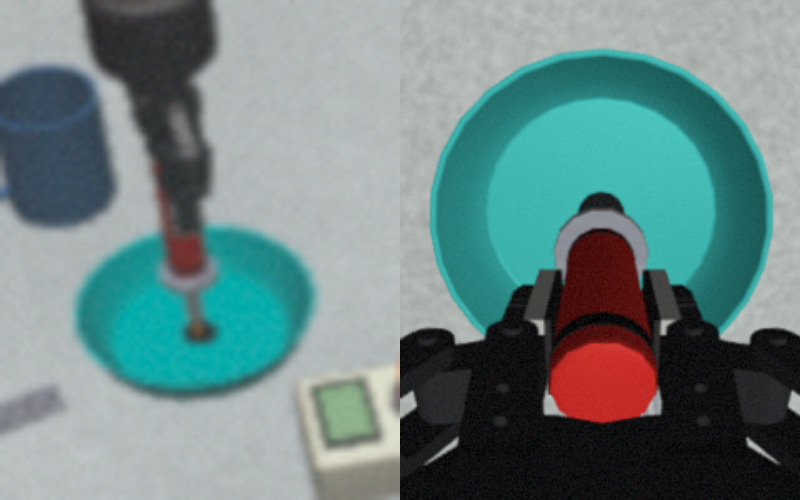

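The tip is on the dark spot at (199,332), the dish hasn't moved, and the force rise of 2.31 N means the tip is about 7.2 mm in. I'm handing in.

```bash
python3 -c "from workcell import *; print(job_done()); print(get_obs()['time'])"
```

```text
the job is handed in; nothing more can be done
None
the job is handed in; nothing more can be done
```

The job is handed in at about 19.4 s on the robot's clock. The arm is still holding the thermometer upright on the spot in the turquoise dish.

- **Plunger:** I pressed it with shut fingers until it met the hard stop, where the force rose from 3.1 to 12.4 N. After I lifted off, the camera networks put its top at 69–72 mm, so it had sprung back up.
- **Thermometer:** I gripped it along its leaning axis, drew it about 100 mm along that axis and turned it upright. Its lean is within about 0.2°, going by the tool's own reading.
- **Tip on the spot:** The last picture shows the tip on the spot and the dish where it was. The force rise of 2.31 N (±0.2 N) means the tip is about 7.2 mm in. Height agrees: contact came at about 80 mm and the tool now reads 73.0 mm.

**Disagreements:**
- **Fingertips:** They touched the plunger about 33 mm higher than the reported tool position implied. I stepped down by force and picture there, and set the grasp by picture.
- **`tip_end` detector:** Its final reading was implausible (58 mm high), so I ignored it in favour of the picture and the force.

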